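# Park a frame profile behind the stop post

## Robot

A 6-joint arm with a two-finger parallel gripper is mounted at the origin on a cart in front of the work surface, level with it; the furniture and walls round the work are solid. World frame = base frame: x ahead of the robot, y to its left, z up, the work surface at z = 0. Lengths are in m, angles in rad, forces in N, time in s.
With the tool pointing down it reaches from about 0.25 to 0.725 m from the base axis. Payload 4 kg.
Tool frame: the origin (TCP) lies at the very end of the fingers, on their centre line; the grasp point (between the pads) lies 19 mm behind it; z points along the fingers, y is the direction in which the jaws open and shut (so a half turn about z gives the same grasp; the last joint's range is limited). The gripper opens to 85 mm and grips with 20 to 120 N. Pads are 22 mm wide; open, the fingers measure 114 mm over their backs; the gripper's body (76 mm by 85 mm) begins 54 mm behind the grasp point. The pads swing forward as they close: fully open they stand 13 mm farther back than shut.
Start: joints at [1.143, 0.241, 0.005, 1.335, 0, 1.571], TCP at [0.207, 0.455, 0.231] pointing down, gripper open.
Joint ranges: [-2.72, 2.72], [-1.05, 1.87], [-1.09, 1.28], [-1.99, 2.15], [-1.42, 1.44], [-3.14, 3.14]. Speed limits (rad/s): [2.79, 2.79, 3.14, 3.14, 3.14, 3.14].

## Interface

Orientations are given as a unit quaternion [x, y, z, w].
In Python, from workcell import bot, camera gives the robot as it stands. The module is installed in compiled form; this text tells all that it offers.
- The arm moves only by the tool send_rows, never from a script. Its argument "deltas" is a list of rows, each an object with "grip": the opening, from 0 (shut) to 1 (fully open); "translation": the shift along the tool's x, y, z in m, a list of three; "twist": the turn, a rotation vector about the tool's x, y, z in degrees, a list of three. A call has 1 to 5 rows; each row is the pose to reach, as a shift and turn from the pose measured when the call began, along the tool's axes at that moment; what a row does not reach only later rows make up. A row lasts 1/8 s, in which the tool goes at most 62.5 mm and 10.7 degrees, less where a joint would pass 70% of its speed; a pose out of reach is approached as far as the arm can. A call with a gripper value outside its range is refused whole. The fingers move at their own pace and stop on an object; the grip force is fixed at half the most. Time passes only in rows, so rows that repeat a pose let the fingers close. It gives the time, the measured TCP pose, the force and the opening at its end, in the units of the state.
- bot.get_obs(): the state, without advancing time (a new reading comes with each control period).
- camera(name): name is "side" or "top" or "wrist"; returns a dict with "color" (400x640x3 uint8, blue, green, red), "intrinsics" (3x3 intrinsics, pixels), "k1" (the pictures are not rectified: a ray, as slopes to the right and down, at radius r is drawn at 1 + k1 r^2 times it, then the intrinsics apply), "xyz" and "rotation" of the camera in the world. Camera axes: x right, y down, z forward; pixel columns grow to the right and rows downward; lengths in m; the calibration is good to about 2 mm. A picture is of the moment at which its call begins. There is no depth.
- bot.job_done(): hands the job in, once; it reports no verdict.
The state is a dict: "clock": time; "joint_pos": joint angles; "joint_vel": joint speeds; "tau": joint torques, N m; "eef_pos": TCP position; "tool_rot": TCP orientation; "ft_force": force on the tool from outside, world axes, zero at the start; "ft_torque": the same for the moment, N m; "grip_width": finger opening in m.
Only numpy, scipy, OpenCV 4.12 (cv2) and the standard library are available. Lean on these libraries where they do the work, as an engineer would, in place of code of your own. Each camera call takes 0.05 s, during which the arm holds its last target.

## Task

Push the loose aluminium profile bar along the worktop into the three-sided bay: angle its post-side end in past the stop post first, then swing the other end in, so that the bar lies flat along the bay's back rail, wholly inside and behind the post. Work by pushing alone, without lifting or tipping the bar, and leave the brass weight, the tin and the vial where they stand.

Things in the scene. Friction and masses are not known exactly. Their poses are not given: they have to be found in the camera images.
- bay: Fixed bay of three aluminium rails (12 mm thick, 25 mm high) on the worktop, open towards the robot, without a floor. Origin: on the worktop, middle of the open mouth; +x into the bay, +y left along the mouth, z up. Inside 300 mm wide (y -150 to 150 mm), 60 mm deep: side rails from x = 0 (mouth) to the back rail's inner face at x = 60 mm. Turned up to 0.15 rad from square to the robot.
- post: Fixed upright steel stop post, 16 mm diameter, 45 mm high, in the bay's mouth line 36 to 60 mm right of its middle; origin on its axis at the worktop, axes parallel to the bay's. The opening between it and the left rail, about 190 mm, is narrower than the bar is long; the bar starts in front of this opening, sticking out beyond the left rail.
- bar: Loose straight slotted aluminium profile with grey end caps, 20 x 240 x 20 mm, about 0.18 kg (0.12 to 0.25 kg), lying flat on the worktop in front of the bay. Origin: centre of its underside; its y axis runs along its length towards its left end, z up. To be pushed only.
- bar_end_right (a point): Centre of the bar's right end face (towards the robot's right, the end nearer the post), 10 mm above the worktop, 120 mm from the bar's middle; moves with the bar.
- bar_end_left (a point): Centre of the bar's left end face, 10 mm above the worktop, 120 mm from the bar's middle on the other side; moves with the bar.
- weight: Bystander, loose: small brass weight with a knob, 21 mm in diameter, 36 mm high, standing in front of the bay to the right of the post; origin at the centre of its underside.
- tin: Bystander, loose: closed grey round tin, 59 mm in diameter, 36 mm high, standing behind the bay's back rail; origin at the centre of its underside.
- vial: Bystander, loose: small glass vial with a white cap, 23 mm in diameter, 56 mm high, standing outside the bay beside its left rail; origin at the centre of its underside.
Things that resemble listed ones, but are neither listed nor needed, are in the scene too. Leave any orange or red look-alike of the post alone.

How it is judged:
On the way:
1. the bar's post-side end is inside the bay and behind the post while its other end is still outside (x of bar_end_right in the frame of bay above 0.018 m and y of bar_end_right in the frame of post below 0 m and x of bar_end_left in the frame of bay below 0 m), for 0.1 s.
At the end, for the whole second after the job is handed in: The bar lies flat on the worktop and at rest inside the bay, both its ends between the side rails and within 13 mm of touching the back rail, its right end behind the post (x of bar_end_right in the frame of bay between 0.037 and 0.06 m and x of bar_end_left in the frame of bay between 0.037 and 0.06 m and y of bar_end_right in the frame of bay above -0.153 m and y of bar_end_left in the frame of bay below 0.153 m and y of bar_end_right in the frame of post below -0.01 m and height (world z) of bar below 0.004 m and angle between bar's own z axis and vertical below 0.1 rad and linear speed of bar below 0.01 m/s).
It fails at once if the bar is lifted (more than 12 mm) or tipped (more than 0.25 rad) (height (world z) of bar above 0.012 m or angle between bar's own z axis and vertical above 0.25 rad).
It fails at once if the weight, the tin or the vial is moved by more than 20 mm or knocked over (distance of any of weight, tin, vial from where it was at the start of the episode above 0.02 m or angle between any of weight, tin, vial's own z axis and vertical above 0.5 rad).
It also fails if it takes over 72 s, if anything falls off the work surface, if the arm or the gripper's body presses on something with over 40 N, if the wrist force passes 120 N, or if a joint passes its speed limit or range.

## Working session

There is one attempt and no reset: what is moved stays moved. The work goes in short steps, Python scripts to look and compute and a tool call to move; the robot and the scene stay as the last step left them, time stands still between calls to the robot, and variables do not carry over. Pictures are saved under pics/ and viewed, and the job is handed in when it is done.

Besides the shell and the picture viewer there is one more tool, called after "Emit:" in YAML: its name, and indented under it one key for each argument. send_rows: Moves the arm, as the interface text tells. Its arguments: {"type":"object","properties":{"deltas":{"type":"array","items":{"type":"object","properties":{"grip":{"type":"number"},"translation":{"type":"array","items":{"type":"number"}},"twist":{"type":"array","items":{"type":"number"}}}}}},"required":["deltas"]}

```bash
mkdir -p pics
cat > h.py <<'E'
import numpy as np, cv2
from workcell import bot, camera
def snap(n,tag):
    c=camera(n); cv2.imwrite(f'pics/{tag}.png',c['color']); 
    np.savez(f'{tag}.npz',**{k:np.array(v) for k,v in c.items()}); return c
def ray(c,px):
    K=np.array(c['intrinsics']);k1=float(c['k1'])
    d=np.array([k1,0,0,0],float)
    u=cv2.undistortPoints(np.array([[px]],float),K,d)[0,0]
    R=np.array(c['rotation'])
    if R.shape!=(3,3):
        from scipy.spatial.transform import Rotation as Ro; R=Ro.from_quat(R).as_matrix()
    return np.array(c['xyz']),R@np.array([u[0],u[1],1])
def pt(c,px,z=0):
    o,d=ray(c,px); return o+d*(z-o[2])/d[2]
def crop(tag,x0,y0,x1,y1,s,out):
    i=cv2.imread(f'pics/{tag}.png')[y0:y1,x0:x1]
    cv2.imwrite(f'pics/{out}.png',cv2.resize(i,None,fx=s,fy=s,interpolation=cv2.INTER_CUBIC))
E
python3 - <<'E'
from h import *
for n in ['top','side']:
    c=snap(n,n+'0'); print(n,c['xyz'],c['rotation'],c['intrinsics'],c['k1'])
o=bot.get_obs();print(o)
E
```

```text
top [0.46071314 0.10541962 0.99082124] [ 0.70506498 -0.70442617  0.06440837 -0.05018682] [[377.59392576   0.         321.09758638]
 [  0.         377.59392576 192.16955135]
 [  0.           0.           1.        ]] -0.02543812926886982
side [0.28164305 0.81815484 0.43077153] [-0.19531479  0.82855289 -0.51300635  0.11034816] [[413.52802737   0.         322.01522594]
 [  0.         413.52802737 199.00964212]
 [  0.           0.           1.        ]] 0.0020745914783175294
{'clock': 0.1, 'joint_pos': array([ 1.14298556e+00,  2.41347784e-01,  3.84764523e-03,  1.33522513e+00,
       -5.66728517e-06,  1.57079554e+00]), 'joint_vel': array([ 0.00122746, -0.00197416,  0.00383914, -0.00076117,  0.00180967,
        0.00117001]), 'tau': array([ 2.48617534e-04, -3.73137653e+01,  2.53010720e+01,  1.08062613e-02,
        2.14445959e-05, -1.20133765e-05]), 'eef_pos': array([0.20720022, 0.45440824, 0.23049262]), 'tool_rot': array([ 2.12277400e-01,  9.77208972e-01, -9.43092302e-04, -2.01967348e-04]), 'ft_force': array([-0.32752199,  0.12223604,  0.18544626]), 'ft_torque': array([ 0.01456711, -0.05159875, -0.04852154]), 'grip_width': 0.08520182136183321}
```

View pics/top0.png

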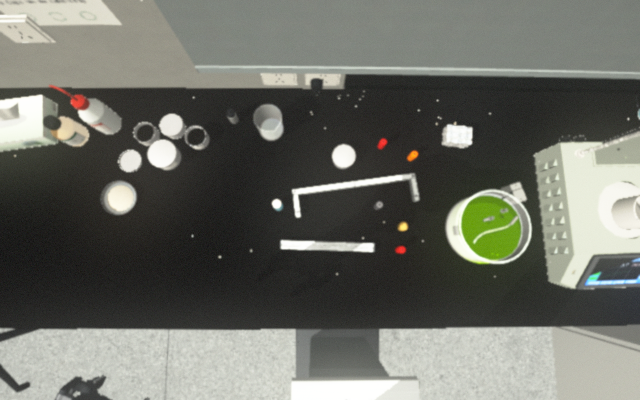

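View pics/side0.png

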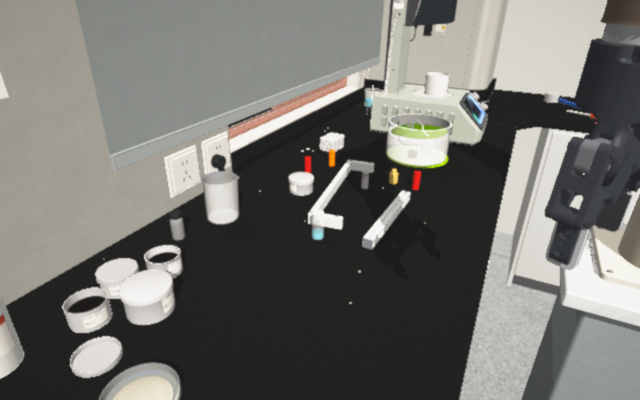

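The top view shows the bar at about (281–373, 246), the bay above it, the post at about (378, 205), the brass weight at (403, 227), the vial at (277, 204) and the tin at (343, 156). I'll zoom in on these.

Run:
```python
from h import *
crop('top0',265,140,425,260,5,'t0c')
crop('side0',290,140,440,260,5,'s0c')
```

```text
(no output)
```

View pics/t0c.png

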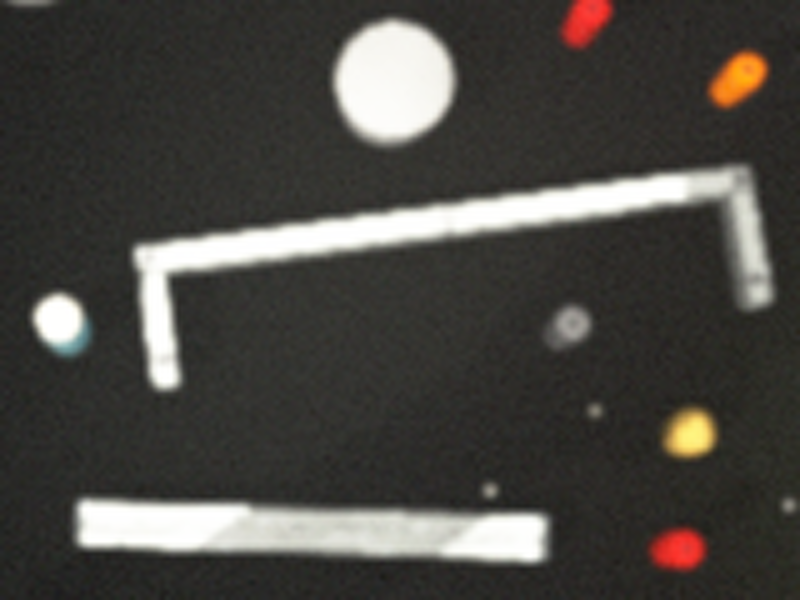

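View pics/s0c.png

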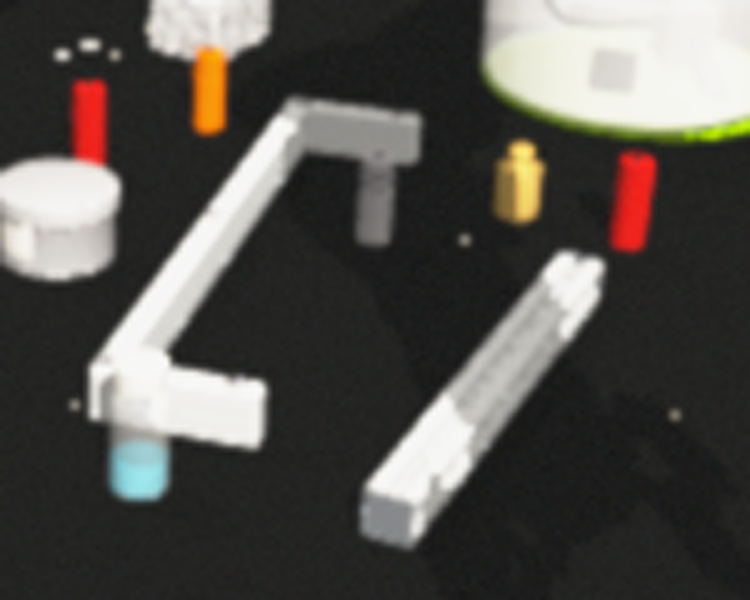

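```bash
cat >> h.py <<'E'
def tp(c,x,y,z): return pt(c,(265+(x+.5)/5-.5,140+(y+.5)/5-.5),z)[:2]
E
python3 - <<'E'
from h import *
c=np.load('top0.npz')
P=dict(LO=(135,247),RO=(750,166),LI=(168,273),RIi=(722,202),Lend_o=(150,390),Lend_i=(182,386),Rend_o=(774,303),Rend_i=(742,310))
Q={k:tp(c,*v,.025) for k,v in P.items()}
for k,v in Q.items(): print(k,v.round(4))
# fit bay: model pts (z=.025)
M=dict(LO=(72,162),RO=(72,-162),LI=(60,150),Lend_o=(0,162),Lend_i=(0,150),Rend_o=(0,-162))
A=np.array([M[k] for k in M])/1000;B=np.array([Q[k] for k in M])
a0,b0=A.mean(0),B.mean(0)
H=(A-a0).T@(B-b0);th=np.arctan2(H[0,1]-H[1,0],H[0,0]+H[1,1])
R=np.array([[np.cos(th),-np.sin(th)],[np.sin(th),np.cos(th)]]);t=b0-R@a0
print('bay',t,th,'res mm',((A@R.T+t-B)*1000).round(1).tolist())
np.savez('bay.npz',t=t,th=th,R=R)
tb=lambda p:(R.T@(p-t)*1000).round(1)
print('post',tb(tp(c,574,322,.045)),tp(c,574,322,.045))
bar=[tp(c,*p,.02) for p in [(77,500),(77,547),(547,515),(546,562)]]
l=(bar[0]+bar[1])/2;r=(bar[2]+bar[3])/2
print('bar',l,r,np.linalg.norm(l-r),tb(l),tb(r))
for n,p,z in [('weight',(690,433),.03),('tin',(395,82),.036),('vial',(58,320),.056),('red',(690,549),.045)]: print(n,tp(c,*p,z),tb(tp(c,*p,z)))
c=np.load('side0.npz')
sp=lambda x,y,z:pt(c,(290+(x+.5)/5-.5,140+(y+.5)/5-.5),z)[:2]
print('side: postbase',sp(374,240,0),'post top',sp(378,160,.045),'bar top', [sp(*p,.02) for p in[(365,490),(420,505),(560,252),(604,262)]],'Lend',sp(266,382,.025),'LO',sp(92,365,.025),'RO',sp(288,98,.025),'Rend',sp(420,118,.025))
E
```

```text
LO [0.627  0.1623]
RO [ 0.6711 -0.1603]
LI [0.6134 0.1451]
RIi [ 0.6518 -0.1447]
Lend_o [0.5527 0.1538]
Lend_i [0.5547 0.1374]
Rend_o [ 0.5983 -0.1699]
Rend_i [ 0.5946 -0.153 ]
bay [ 0.5761895  -0.00952369] 0.14039005333085922 res mm [[-2.1, -1.4], [-1.0, 0.5], [1.3, 2.3], [0.9, -2.9], [0.5, 1.6], [0.5, -0.0]]
post [  2.  -52.8] [ 0.5855425  -0.06154758]
bar [0.48498292 0.19046829] [ 0.47730066 -0.04905131] 0.23964277296811928 [-62.3 210.8] [-103.4  -25.3]
weight [ 0.53040385 -0.12233461] [ -61.1 -105.3]
tin [0.71275771 0.02732927] [140.4  17.4]
vial [0.58460767 0.19841489] [ 37.4 204.7]
red [ 0.47154485 -0.11678814] [-118.6  -91.6]
side: postbase [ 0.58408461 -0.06073928] post top [ 0.58298339 -0.05516619] bar top [array([0.49468252, 0.18930347]), array([0.47282977, 0.18965979]), array([ 0.4885105 , -0.04847157]), array([ 0.46738159, -0.04756109])] Lend [0.55717336 0.13842945] LO [0.62609224 0.15846887] RO [ 0.67229136 -0.15847193] Rend [ 0.59910837 -0.16499118]
```

```bash
cat >> h.py <<'E'
from scipy.spatial.transform import Rotation as Ro
def go(x,y,z,yaw):
    """yaw = world angle deg of tool y; tool down"""
    o=bot.get_obs();R=Ro.from_quat(o['tool_rot']).as_matrix()
    cur=np.degrees(np.arctan2(R[1,1],R[0,1]))
    d=R.T@(np.array([x,y,z])-o['eef_pos'])
    a=np.radians(yaw); Rt=np.array([[-np.sin(a),np.cos(a),0],[np.cos(a),np.sin(a),0],[0,0,-1.]])
    Rt[:,0]=np.cross(Rt[:,1],Rt[:,2])
    tw=np.degrees(Ro.from_matrix(R.T@Rt).as_rotvec())
    print('t=%.2f'%o['clock'],'pos',o['eef_pos'].round(4),'yaw %.1f'%cur,'F',o['ft_force'].round(1),'w %.3f'%o['grip_width'],'-> trans',d.round(4),'twist',tw.round(2))
E
python3 - <<'E'
from h import *
go(.435,.031,.1,88.2)
E
```

```text
t=0.10 pos [0.2072 0.4544 0.2305] yaw 65.5 F [-0.3  0.1  0.2] w 0.085 -> trans [-0.3829 -0.2905  0.1311] twist [-1.100e-01 -2.000e-02 -2.271e+01]
```

Emit:
send_rows:
  deltas:
    - {"grip": 1, "translation": [-0.045, -0.034, 0.0], "twist": [0, 0, -5]}
    - {"grip": 1, "translation": [-0.09, -0.068, 0.0], "twist": [0, 0, -10]}
    - {"grip": 1, "translation": [-0.135, -0.102, 0.02], "twist": [0, 0, -15]}
    - {"grip": 1, "translation": [-0.18, -0.136, 0.04], "twist": [0, 0, -20]}
    - {"grip": 1, "translation": [-0.225, -0.17, 0.06], "twist": [0, 0, -22.7]}

```text
clock: 0.72
eef_pos: [0.3418, 0.2046, 0.1702]
tool_rot: [0.015, 1.0, -0.001, -0.0]
ft_force: [0.4, -0.3, 0.5]
grip_width: 0.0855
```

Run:
```python
from h import *
go(.435,.031,.1,88.2)
```

```text
t=0.72 pos [0.3418 0.2046 0.1702] yaw 88.3 F [ 0.4 -0.3  0.5] w 0.085 -> trans [-0.0983 -0.1707  0.0704] twist [-0.09 -0.02  0.12]
```

Emit:
send_rows:
  deltas:
    - {"grip": 1, "translation": [-0.025, -0.043, 0.018], "twist": [0, 0, 0]}
    - {"grip": 1, "translation": [-0.05, -0.086, 0.036], "twist": [0, 0, 0]}
    - {"grip": 1, "translation": [-0.075, -0.13, 0.055], "twist": [0, 0, 0]}
    - {"grip": 1, "translation": [-0.098, -0.171, 0.07], "twist": [0, 0, 0]}
    - {"grip": 1, "translation": [-0.098, -0.171, 0.07], "twist": [0, 0, 0]}

```text
clock: 1.35
eef_pos: [0.4346, 0.0282, 0.099]
tool_rot: [0.017, 1.0, -0.001, -0.002]
ft_force: [-0.8, 0.6, -0.0]
grip_width: 0.0853
```

Run:
```python
from h import *
go(.435,.031,.01,88.2)
```

```text
t=1.35 pos [0.4346 0.0282 0.099 ] yaw 88.0 F [-0.8  0.6 -0. ] w 0.085 -> trans [-0.0006  0.003   0.089 ] twist [-0.13 -0.17 -0.2 ]
```

Emit:
send_rows:
  deltas:
    - {"grip": 1, "translation": [0, 0.003, 0.03], "twist": [0, 0, 0]}
    - {"grip": 1, "translation": [0, 0.003, 0.06], "twist": [0, 0, 0]}
    - {"grip": 1, "translation": [0, 0.003, 0.083], "twist": [0, 0, 0]}
    - {"grip": 1, "translation": [0, 0.003, 0.092], "twist": [0, 0, 0]}
    - {"grip": 1, "translation": [0, 0.003, 0.092], "twist": [0, 0, 0]}

```text
clock: 1.98
eef_pos: [0.434, 0.0315, 0.0069]
tool_rot: [0.017, 1.0, -0.001, -0.002]
ft_force: [0.6, 0.6, 0.1]
grip_width: 0.0853
```

Run:
```python
from h import *
go(.435,.031,.01,88.2)
snap('side','s1');snap('top','t1')
crop('s1',290,120,490,270,4,'s1c')
crop('t1',265,140,425,260,5,'t1c')
```

```text
t=1.98 pos [0.434  0.0315 0.0069] yaw 88.1 F [0.6 0.6 0.1] w 0.085 -> trans [-0.001  -0.0005 -0.0031] twist [-0.13 -0.23 -0.14]
```

View pics/s1c.png

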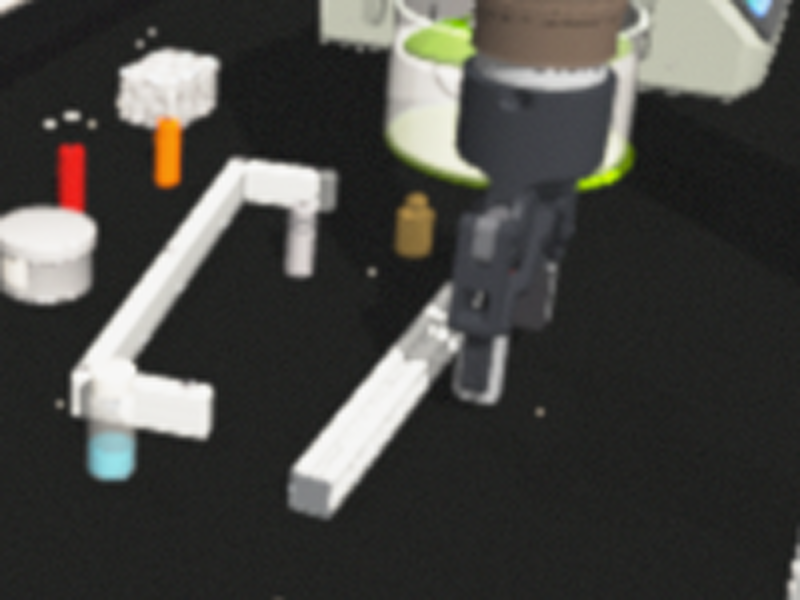

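View pics/t1c.png

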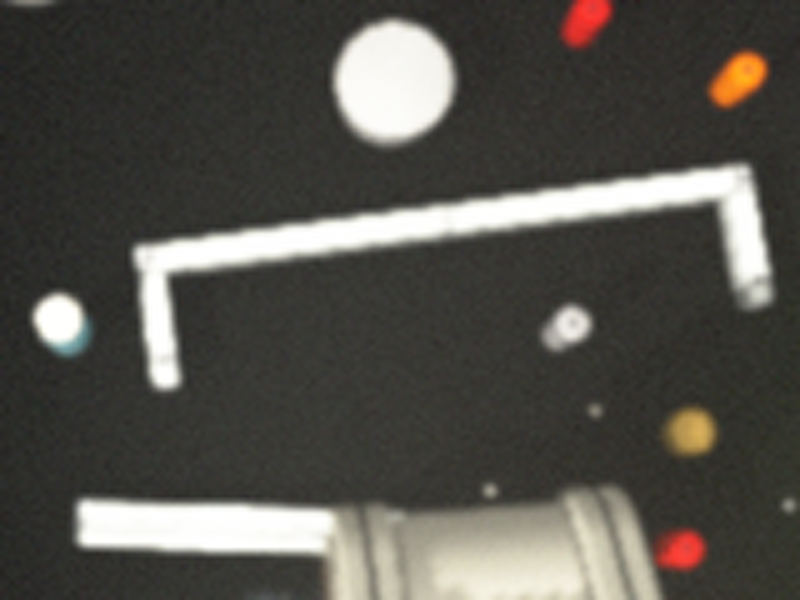

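Run:
```python
from h import *
c=np.load('s1.npz')
for p in [(457,395),(495,402)]:
    o,d=ray(c,(290+p[0]/4,120+p[1]/4))
    for y in (.085,.0885):print(p,o+d*(y-o[1])/d[1])
```

```text
(457, 395) [0.44452904 0.085      0.02146422]
(457, 395) [0.44375144 0.0885     0.02341821]
(495, 402) [0.425105   0.085      0.02253263]
(495, 402) [0.42442013 0.0885     0.02448152]
```

```bash
cat >> h.py <<'E'
B=np.load('bay.npz') ; BR,Bt,Bth=B['R'],B['t'],float(B['th'])
def w(p): return BR@(np.array(p)/1000)+Bt
def b(p): return BR.T@(np.array(p)-Bt)*1000
def toolpose(r,l,off):
    """r,l world ends; off (forward, along y from centre) m"""
    u=(l-r)/np.linalg.norm(l-r); f=np.array([u[1],-u[0]]); c=(r+l)/2
    return c+f*off[0]+u*off[1], np.degrees(np.arctan2(u[1],u[0]))
def rel(poses,z,start=None):
    """poses list of (xy,yaw): print rows relative to current"""
    for p,y in poses: go(p[0],p[1],z,y)
E
python3 - <<'E'
from h import *
l0=np.array([.485,.1905]);r0=np.array([.4773,-.049])
r1=w((25,-30));a=.35;l1=w((25-240*np.sin(a),-30+240*np.cos(a)))
print(l1,r1)
P0,y0=toolpose(r0,l0,(-.021,-.04));P1,y1=toolpose(r1,l1,(-.021,-.04))
for s in np.linspace(0,1,6):
    yaw=y0+s*(y1-y0);L=l0+s*(l1-l0);a=np.radians(yaw);R=L-.24*np.array([np.cos(a),np.sin(a)])
    p,yy=toolpose(R,L,(-.021,-.04)); print(s.round(2),p.round(4),yy.round(1))
    go(p[0],p[1],-.005,yy)
E
```

```text
[0.49210862 0.17598551] [ 0.60514142 -0.0357303 ]
0.0 [0.4589 0.0313] 88.2
t=2.08 pos [0.4351 0.0314 0.0078] yaw 88.0 F [-0.4 -1.  -0.2] w 0.086 -> trans [-0.0238  0.0007  0.0127] twist [-0.12 -0.09 -0.12]
0.2 [0.477  0.0265] 94.1
t=2.08 pos [0.4351 0.0314 0.0078] yaw 88.0 F [-0.4 -1.  -0.2] w 0.086 -> trans [-0.0421 -0.0034  0.0127] twist [-0.11 -0.1  -6.11]
0.4 [0.4953 0.0235] 100.1
t=2.08 pos [0.4351 0.0314 0.0078] yaw 88.0 F [-0.4 -1.  -0.2] w 0.086 -> trans [-0.0605 -0.0058  0.0127] twist [ -0.11  -0.1  -12.1 ]
0.6 [0.5135 0.0223] 106.1
t=2.08 pos [0.4351 0.0314 0.0078] yaw 88.0 F [-0.4 -1.  -0.2] w 0.086 -> trans [-0.0787 -0.0064  0.0126] twist [ -0.1   -0.11 -18.09]
0.8 [0.5315 0.0227] 112.1
t=2.08 pos [0.4351 0.0314 0.0078] yaw 88.0 F [-0.4 -1.  -0.2] w 0.086 -> trans [-0.0966 -0.0053  0.0126] twist [ -0.1   -0.12 -24.08]
1.0 [0.5489 0.025 ] 118.1
t=2.08 pos [0.4351 0.0314 0.0078] yaw 88.0 F [-0.4 -1.  -0.2] w 0.086 -> trans [-0.114  -0.0025  0.0126] twist [ -0.09  -0.12 -30.06]
```

Emit:
send_rows:
  deltas:
    - {"grip": 1, "translation": [0, 0, 0.006], "twist": [0, 0, 0]}
    - {"grip": 1, "translation": [0, 0, 0.011], "twist": [0, 0, 0]}
    - {"grip": 1, "translation": [0, 0, 0.012], "twist": [0, 0, 0]}

```text
clock: 2.45
eef_pos: [0.4348, 0.0313, -0.0045]
tool_rot: [0.017, 1.0, -0.001, -0.001]
ft_force: [0.3, 0.4, -0.1]
grip_width: 0.0856
```

Emit:
send_rows:
  deltas:
    - {"grip": 1, "translation": [-0.014, 0, 0], "twist": [0, 0, 0]}
    - {"grip": 1, "translation": [-0.024, 0, 0], "twist": [0, 0, 0]}
    - {"grip": 1, "translation": [-0.033, -0.002, 0], "twist": [0, 0, -3]}
    - {"grip": 1, "translation": [-0.042, -0.0035, 0], "twist": [0, 0, -6]}
    - {"grip": 1, "translation": [-0.051, -0.0045, 0], "twist": [0, 0, -9]}

```text
clock: 3.08
eef_pos: [0.4864, 0.0249, -0.0046]
tool_rot: [-0.062, 0.998, -0.001, -0.001]
ft_force: [-0.7, -0.0, 0.5]
grip_width: 0.0853
```

Run:
```python
from h import *
go(.5135,.0223,-.005,106.1)
go(.5489,.025,-.005,118.1)
snap('side','s2');snap('top','t2')
crop('s2',290,120,490,270,4,'s2c')
crop('t2',265,140,425,260,5,'t2c')
```

```text
t=3.08 pos [ 0.4864  0.0249 -0.0046] yaw 97.1 F [-0.7 -0.   0.5] w 0.085 -> trans [-0.0265 -0.006   0.0003] twist [-0.08 -0.16 -8.99]
t=3.08 pos [ 0.4864  0.0249 -0.0046] yaw 97.1 F [-0.7 -0.   0.5] w 0.085 -> trans [-0.062  -0.0077  0.0002] twist [ -0.06  -0.17 -20.99]
```

View pics/s2c.png

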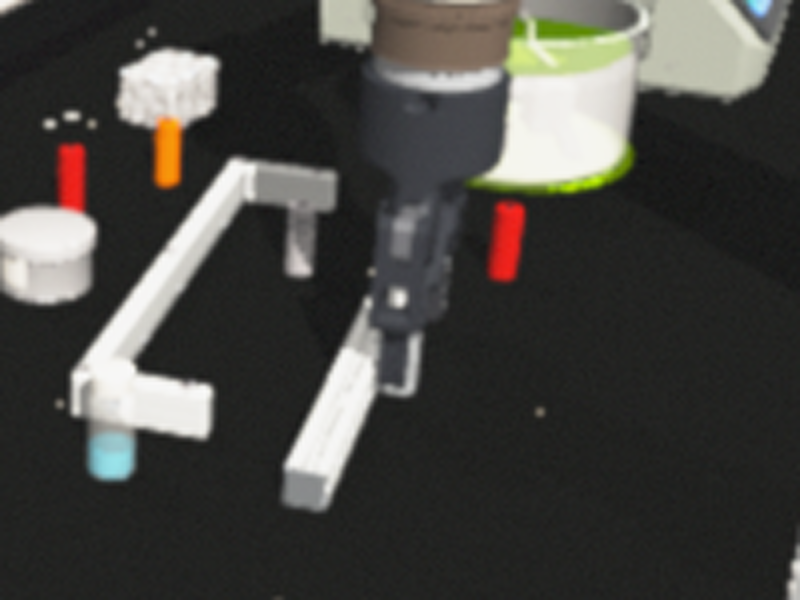

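View pics/t2c.png

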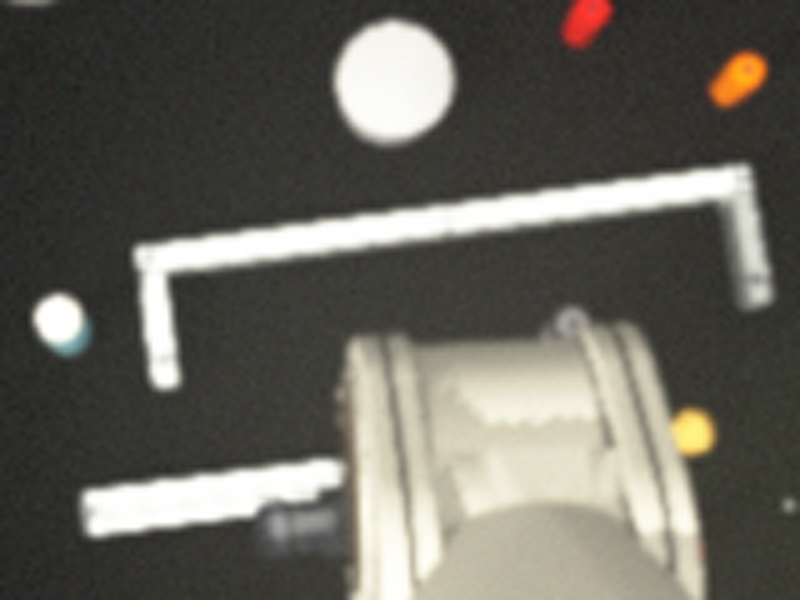

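Emit:
send_rows:
  deltas:
    - {"grip": 1, "translation": [-0.0125, -0.003, 0], "twist": [0, 0, -4.2]}
    - {"grip": 1, "translation": [-0.025, -0.0055, 0], "twist": [0, 0, -8.4]}
    - {"grip": 1, "translation": [-0.0375, -0.007, 0], "twist": [0, 0, -12.6]}
    - {"grip": 1, "translation": [-0.05, -0.008, 0], "twist": [0, 0, -16.8]}
    - {"grip": 1, "translation": [-0.062, -0.008, 0], "twist": [0, 0, -21]}

```text
clock: 3.8
eef_pos: [0.5502, 0.0244, -0.0046]
tool_rot: [-0.242, 0.97, -0.001, -0.001]
ft_force: [-1.1, 0.3, 1.7]
grip_width: 0.0855
```

Run:
```python
from h import *
go(.5489,.025,-.005,118.1)
snap('side','s3');snap('top','t3');snap('wrist','w3')
crop('s3',290,120,490,270,4,'s3c')
crop('t3',265,140,425,260,5,'t3c')
```

```text
t=3.80 pos [ 0.5502  0.0244 -0.0046] yaw 118.1 F [-1.1  0.3  1.7] w 0.086 -> trans [0.0009 0.0011 0.0004] twist [-0.07 -0.12 -0.03]
```

View pics/s3c.png

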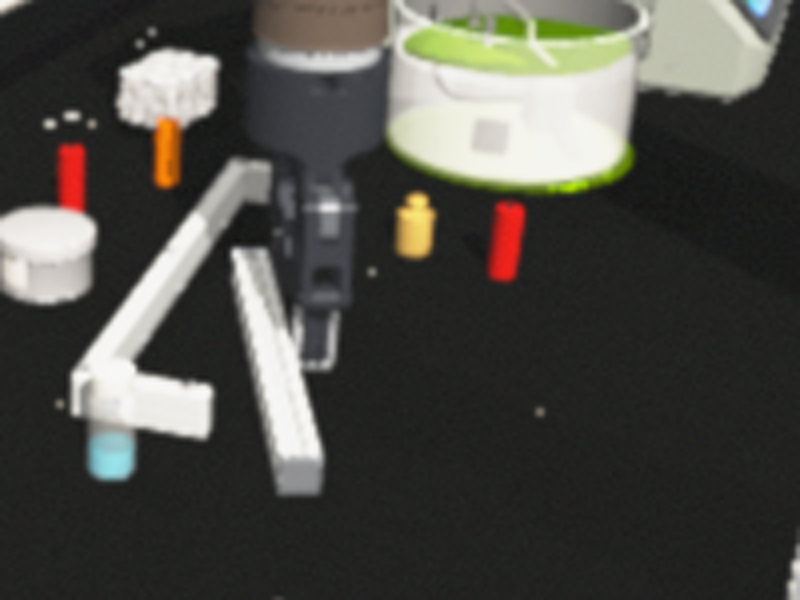

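View pics/t3c.png

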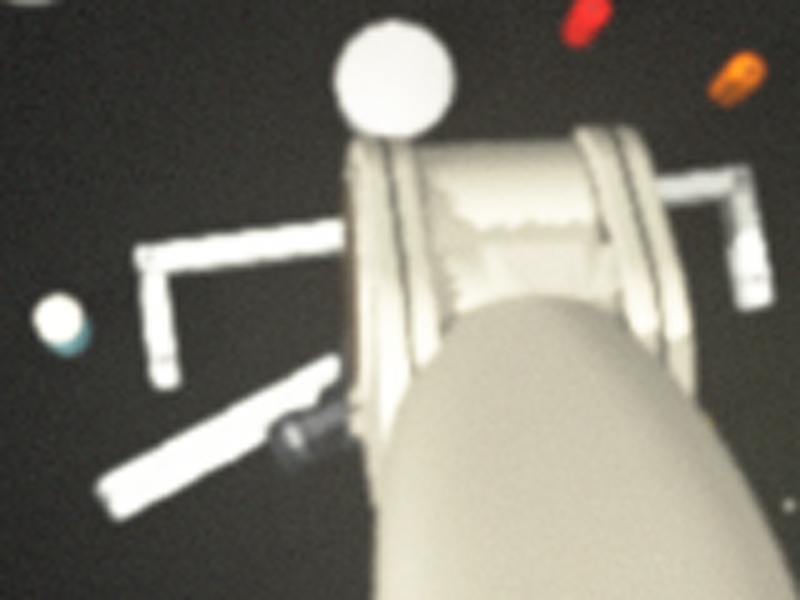

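View pics/w3.png

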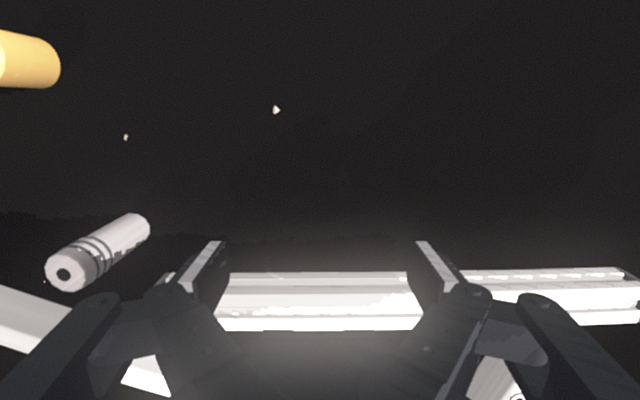

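Run:
```python
from h import *
c=np.load('t3.npz')
l=(tp(c,97,488,.02)+tp(c,120,521,.02))/2
e1,e2=tp(c,97,488,.02),tp(c,330,355,.02)
ang=np.arctan2(*(e1-e2)[::-1]);print('ang',np.degrees(ang))
for A in (ang,np.radians(118.1)):
    r=l-.24*np.array([np.cos(A),np.sin(A)]);print('l',l,b(l),'r',r,b(r))
c=np.load('s3.npz')
for p in [(232,252),(266,250)]:
    q=pt(c,(290+p[0]/4,120+p[1]/4),.02)[:2];print(q,b(q))
go(0.5,.2,.1,118)
```

```text
ang 119.8420089088186
l [0.49458652 0.17459245] [-55.03687913 193.72337139] r [ 0.61401294 -0.03358375] [ 34.08460052 -29.1159471 ]
l [0.49458652 0.17459245] [-55.03687913 193.72337139] r [ 0.60762937 -0.03711799] [ 27.26929586 -31.72217317]
[ 0.61423133 -0.02584122] [ 35.38424915 -21.48015036]
[ 0.59722452 -0.03821802] [ 16.81288455 -31.35542864]
t=3.95 pos [ 0.5506  0.0245 -0.0046] yaw 117.9 F [-0.6 -0.3  0.3] w 0.086 -> trans [-0.0373  0.1786 -0.1049] twist [-0.1  -0.05 -0.1 ]
```

Emit:
send_rows:
  deltas:
    - {"grip": 1, "translation": [0.02, 0, 0], "twist": [0, 0, 0]}
    - {"grip": 1, "translation": [0.03, 0, -0.03], "twist": [0, 0, 0]}
    - {"grip": 0.5, "translation": [0.03, 0.03, -0.09], "twist": [0, 0, 0]}
    - {"grip": 0, "translation": [0.015, 0.08, -0.1], "twist": [0, 0, 0]}
    - {"grip": 0, "translation": [0.0, 0.13, -0.1], "twist": [0, 0, 0]}

```text
clock: 4.58
eef_pos: [0.4904, 0.1409, 0.0974]
tool_rot: [-0.239, 0.971, -0.001, 0.002]
ft_force: [1.0, 0.5, -0.0]
grip_width: 0.032
```

Run:
```python
from h import *
go(.478,.2055,.008,118.1)
```

```text
t=4.58 pos [0.4904 0.1409 0.0974] yaw 117.7 F [ 1.   0.5 -0. ] w 0.032 -> trans [-0.0187  0.0632  0.0893] twist [-0.15  0.2  -0.39]
```

Emit:
send_rows:
  deltas:
    - {"grip": 0, "translation": [-0.01, 0.035, 0], "twist": [0, 0, 0]}
    - {"grip": 0, "translation": [-0.0187, 0.063, 0.0], "twist": [0, 0, -0.4]}
    - {"grip": 0, "translation": [-0.0187, 0.063, 0.04], "twist": [0, 0, -0.4]}
    - {"grip": 0, "translation": [-0.0187, 0.063, 0.08], "twist": [0, 0, -0.4]}
    - {"grip": 0, "translation": [-0.0187, 0.063, 0.0893], "twist": [0, 0, -0.4]}

```text
clock: 5.2
eef_pos: [0.4752, 0.2042, 0.0056]
tool_rot: [-0.242, 0.97, -0.001, -0.001]
ft_force: [-0.2, 0.2, 0.4]
grip_width: -0.0001
```

Run:
```python
from h import *
go(.478,.2055,.008,118.1)
snap('top','t4');snap('side','s4')
crop('s4',290,120,490,270,4,'s4c')
crop('t4',265,140,425,260,5,'t4c')
```

```text
t=5.20 pos [0.4752 0.2042 0.0056] yaw 118.1 F [-0.2  0.2  0.4] w -0.000 -> trans [-0.0031 -0.0002 -0.0024] twist [-0.12 -0.15 -0.05]
```

View pics/s4c.png

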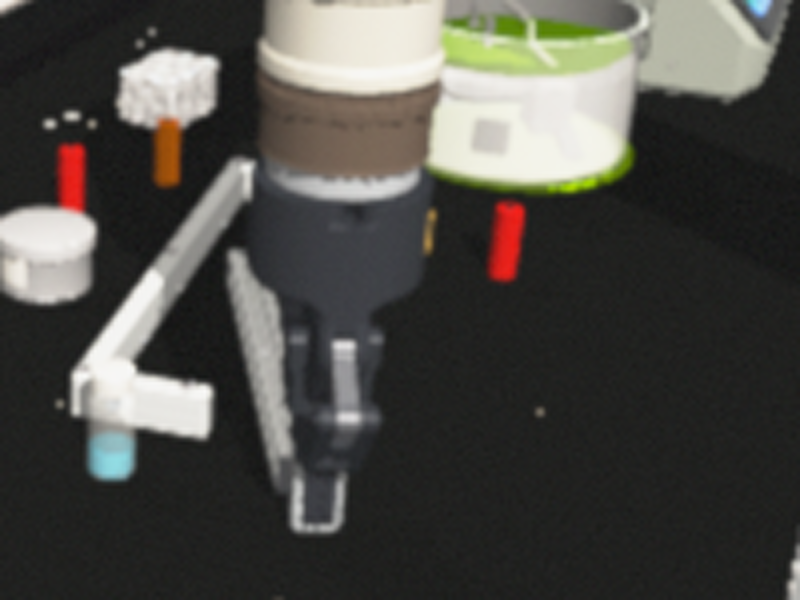

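View pics/t4c.png

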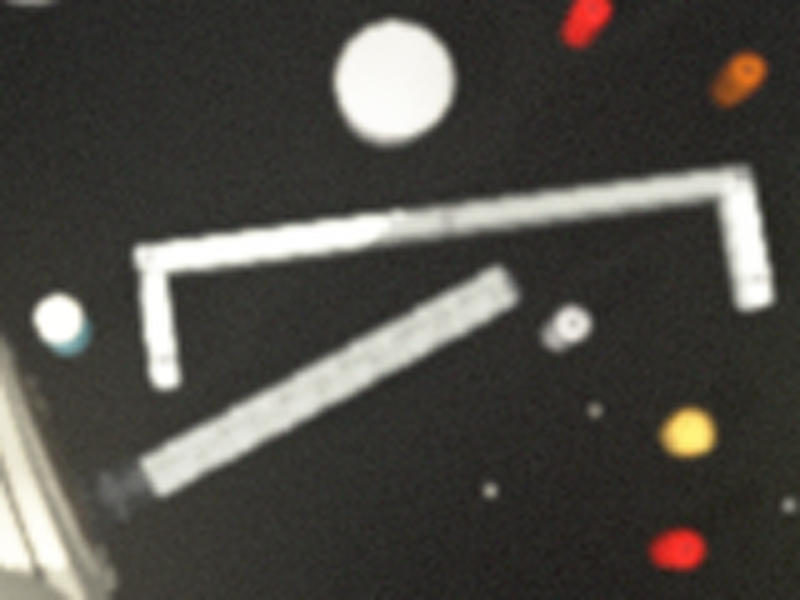

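Run:
```python
from h import *
c=np.load('t4.npz')
r=(tp(c,500,264,.02)+tp(c,521,297,.02))/2
e1=(tp(c,140,458,.02)+tp(c,165,497,.02))/2
d=e1-r;print('r',r,b(r),'vis len',np.linalg.norm(d),'ang',np.degrees(np.arctan2(d[1],d[0])))
u=d/np.linalg.norm(d);l=r+.24*u;print('l',l,b(l))
p=bot.get_obs()['eef_pos'][:2]; print('tcp rel l along u',(p-l)@u,'perp fwd',(p-l)@np.array([u[1],-u[0]]))
crop('t4',265,200,345,260,10,'t4d')
```

```text
r [ 0.61063108 -0.03322962] [ 30.78556663 -28.29208007] vis len 0.21189005695326402 ang 118.8745926955308
l [0.49473649 0.17693328] [-54.56083595 196.02018345]
tcp rel l along u 0.03288192102110172 perp fwd -0.0020364782684414305
```

View pics/t4d.png

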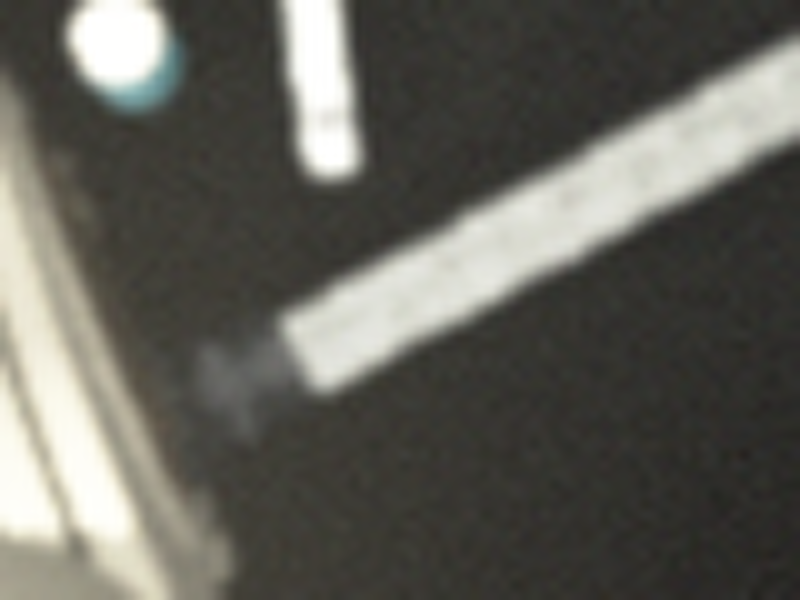

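Emit:
send_rows:
  deltas:
    - {"grip": 0, "translation": [-0.002, -0.01, 0], "twist": [0, 0, -0.8]}
    - {"grip": 0, "translation": [-0.0022, -0.021, 0], "twist": [0, 0, -0.8]}
    - {"grip": 0, "translation": [-0.0024, -0.032, 0], "twist": [0, 0, -0.8]}
    - {"grip": 0, "translation": [-0.0026, -0.043, 0], "twist": [0, 0, -0.8]}
    - {"grip": 0, "translation": [-0.0028, -0.053, 0], "twist": [0, 0, -0.8]}

```text
clock: 5.92
eef_pos: [0.5056, 0.1595, 0.0087]
tool_rot: [-0.249, 0.968, -0.0, 0.002]
ft_force: [-2.5, 3.4, 6.2]
grip_width: 0.0
```

Run:
```python
from h import *
go(.478,.2055,.008,118.1)
snap('top','t5')
crop('t5',265,140,425,260,5,'t5c')
```

```text
t=5.92 pos [0.5056 0.1595 0.0087] yaw 118.9 F [-2.5  3.4  6.2] w 0.000 -> trans [0.0019 0.0536 0.0006] twist [-0.06  0.2   0.75]
```

View pics/t5c.png

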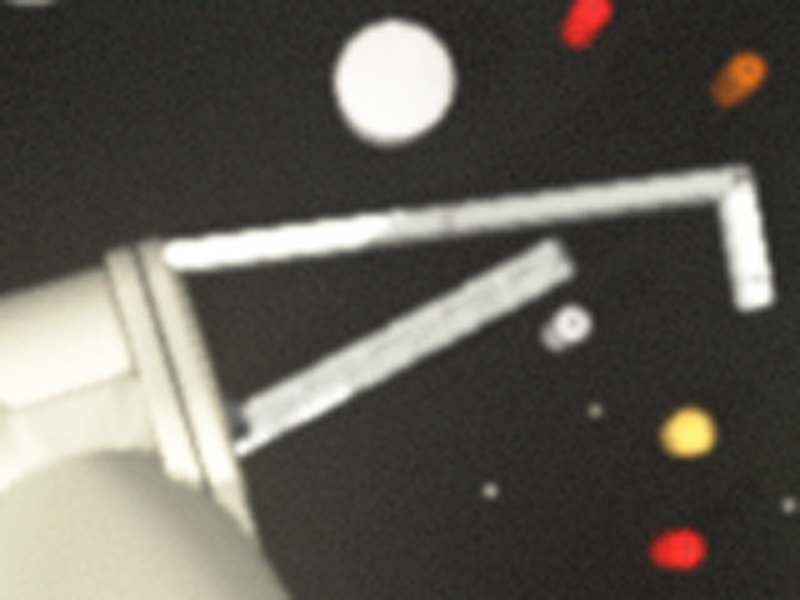

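Run:
```python
from h import *
go(.478,.2055,.008,118.1)
c=snap('side','s5')
crop('s5',290,120,490,270,4,'s5c')
c=np.load('t5.npz')
r=(tp(c,553,237,.02)+tp(c,576,270,.02))/2
e1=(tp(c,242,405,.02));e2=tp(c,553,237,.02)
d=e1-e2;u=d/np.linalg.norm(d);l=r+.24*u
print('r',r,b(r),'ang',np.degrees(np.arctan2(d[1],d[0])),'l',l,b(l))
p=bot.get_obs()['eef_pos'][:2]; print('tcp rel l along u',(p-l)@u,'perp fwd',(p-l)@np.array([u[1],-u[0]]))
```

```text
t=5.97 pos [0.5062 0.1582 0.0086] yaw 118.8 F [1.1 1.1 2.5] w -0.000 -> trans [0.002  0.0551 0.0004] twist [-0.17  0.2   0.68]
r [ 0.62499734 -0.0618862 ] [ 41.00058647 -58.67698521] ang 118.48089178373452 l [0.51054958 0.14906809] [-42.80247922 166.2164255 ]
tcp rel l along u 0.01037479514845697 perp fwd 0.0002319484628062513
```

View pics/s5c.png

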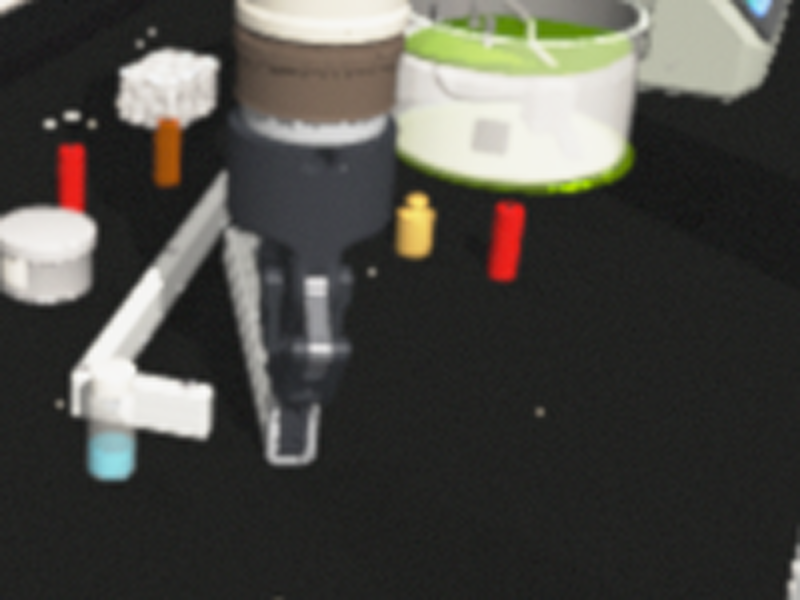

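Emit:
send_rows:
  deltas:
    - {"grip": 0, "translation": [0, -0.007, 0], "twist": [0, 0, 0]}
    - {"grip": 0, "translation": [0, -0.014, 0], "twist": [0, 0, 0]}
    - {"grip": 0, "translation": [0, -0.02, 0], "twist": [0, 0, 0]}
    - {"grip": 0, "translation": [0, -0.02, 0], "twist": [0, 0, 0]}

```text
clock: 6.52
eef_pos: [0.5157, 0.14, 0.0081]
tool_rot: [-0.248, 0.969, -0.002, 0.002]
ft_force: [-0.1, 1.0, -0.4]
grip_width: -0.0003
```

Run:
```python
from h import *
go(.478,.2055,.008,118.1)
snap('top','t6')
crop('t6',265,140,425,260,5,'t6c')
```

```text
t=6.53 pos [0.5157 0.14   0.0081] yaw 118.7 F [-0.1  1.  -0.4] w -0.000 -> trans [ 0.0016  0.0755 -0.0002] twist [-0.22  0.13  0.61]
```

View pics/t6c.png

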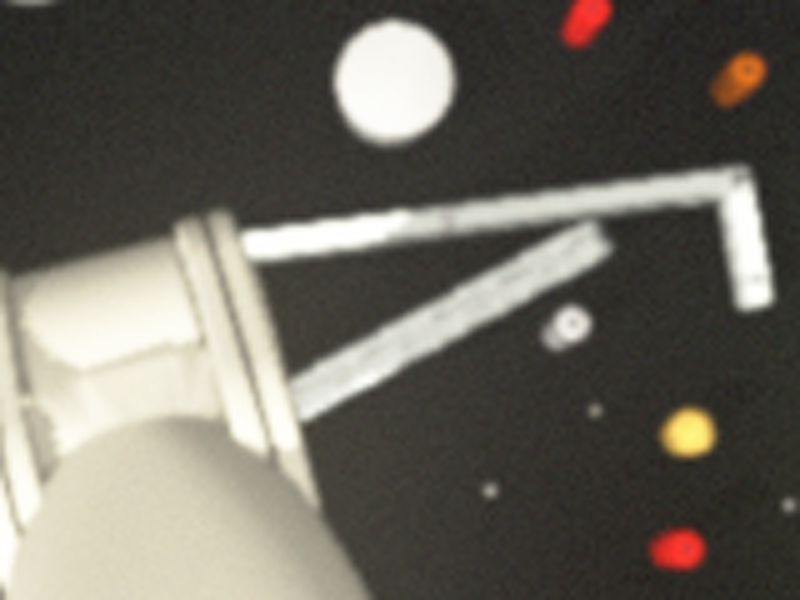

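Emit:
send_rows:
  deltas:
    - {"grip": 0, "translation": [0.0, -0.006, 0], "twist": [0, 0, 0]}
    - {"grip": 0, "translation": [0.001, -0.012, 0], "twist": [0, 0, 0]}
    - {"grip": 0, "translation": [0.002, -0.017, 0], "twist": [0, 0, 0]}
    - {"grip": 0, "translation": [0.002, -0.018, 0], "twist": [0, 0, 0]}

```text
clock: 7.08
eef_pos: [0.5224, 0.123, 0.0081]
tool_rot: [-0.248, 0.969, -0.002, 0.001]
ft_force: [-0.2, 0.7, 0.3]
grip_width: 0.0001
```

Run:
```python
from h import *
go(.478,.2055,.008,118.1)
snap('top','t7');snap('side','s7')
crop('t7',265,140,425,260,5,'t7c')
crop('s7',290,120,490,270,4,'s7c')
```

```text
t=7.08 pos [0.5224 0.123  0.0081] yaw 118.7 F [-0.2  0.7  0.3] w 0.000 -> trans [-0.0006  0.0937 -0.0003] twist [-0.21  0.12  0.59]
```

View pics/t7c.png

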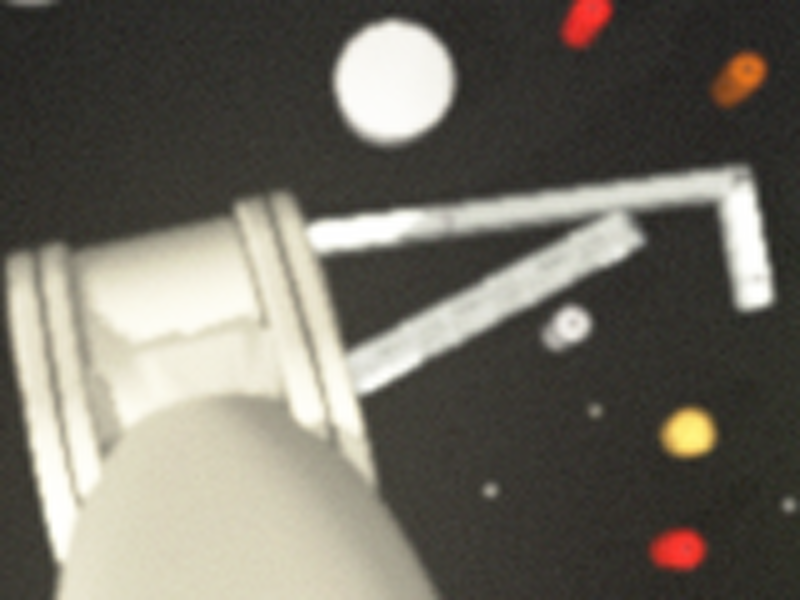

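View pics/s7c.png

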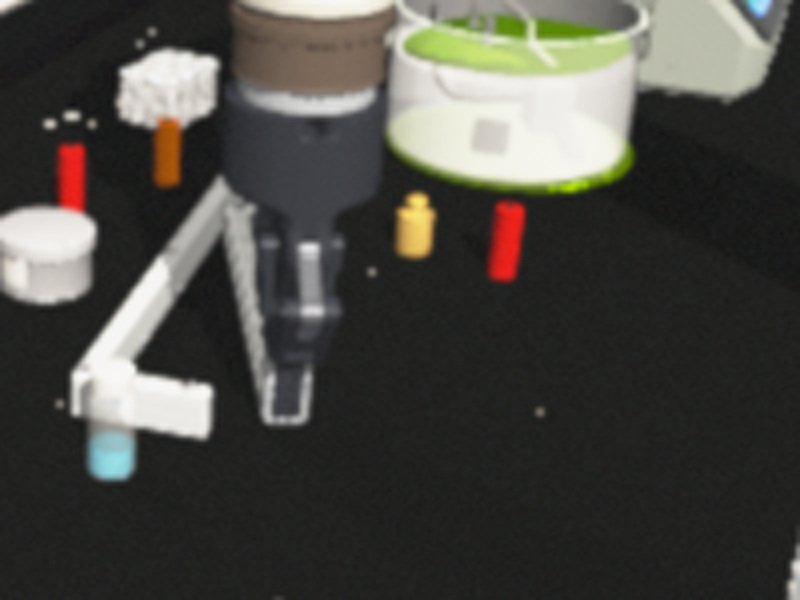

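Run:
```python
from h import *
c=np.load('t7.npz')
r=(tp(c,625,208,.02)+tp(c,646,240,.02))/2
e1=(tp(c,350,355,.02));e2=tp(c,625,208,.02)
d=e1-e2;u=d/np.linalg.norm(d);l=r+.24*u
print('r',r,b(r),'ang',np.degrees(np.arctan2(d[1],d[0])),'l',l,b(l))
p=bot.get_obs()['eef_pos'][:2]; print('tcp rel l along u',(p-l)@u,'perp fwd',(p-l)@np.array([u[1],-u[0]]))
print(b(p))
```

```text
r [ 0.6408181 -0.0997548] [ 51.36676853 -98.3868055 ] ang 118.20035736605807 l [0.5274046  0.11175732] [-31.33416286 126.91422856]
tcp rel l along u 0.012396180448986384 perp fwd 0.0011336830158942411
[-34.54147833 138.94184904]
```

Emit:
send_rows:
  deltas:
    - {"grip": 0, "translation": [0, 0.012, 0], "twist": [0, 0, 0]}
    - {"grip": 0, "translation": [0.01, 0.012, -0.05], "twist": [0, 0, 0]}
    - {"grip": 0.5, "translation": [0.03, 0.0, -0.09], "twist": [0, 0, 0]}
    - {"grip": 1, "translation": [0.045, -0.04, -0.09], "twist": [0, 0, 0]}
    - {"grip": 1, "translation": [0.045, -0.08, -0.09], "twist": [0, 0, 0]}

```text
clock: 7.8
eef_pos: [0.5207, 0.0316, 0.0995]
tool_rot: [-0.249, 0.969, -0.002, 0.002]
ft_force: [0.2, 0.2, -0.8]
grip_width: 0.0543
```

Run:
```python
from h import *
r,l=w((51.4,-98.4)),w((-31.3,126.9))
p,y=toolpose(r,l,(-.045,.04));print(p,y,b(p));go(p[0],p[1],-.005,y)
```

```text
[0.52558589 0.01997951] 118.20023369760287 [-45.97738487  36.29386864]
t=7.80 pos [0.5207 0.0316 0.0995] yaw 118.8 F [ 0.2  0.2 -0.8] w 0.054 -> trans [ 0.0017 -0.0121  0.1045] twist [-0.26  0.19  0.6 ]
```

Emit:
send_rows:
  deltas:
    - {"grip": 1, "translation": [0.002, -0.012, 0], "twist": [0, 0, 0.6]}
    - {"grip": 1, "translation": [0.002, -0.012, 0.04], "twist": [0, 0, 0.6]}
    - {"grip": 1, "translation": [0.002, -0.012, 0.08], "twist": [0, 0, 0.6]}
    - {"grip": 1, "translation": [0.002, -0.012, 0.102], "twist": [0, 0, 0.6]}
    - {"grip": 1, "translation": [0.002, -0.012, 0.104], "twist": [0, 0, 0.6]}

```text
clock: 8.43
eef_pos: [0.5229, 0.0208, -0.0064]
tool_rot: [-0.244, 0.97, -0.001, -0.0]
ft_force: [-0.1, 0.6, -0.4]
grip_width: 0.0853
```

Run:
```python
from h import *
r0,l0=w((51.4,-98.4)),w((-31.3,126.9))
snap('side','s8');snap('top','t8')
crop('t8',265,140,425,260,5,'t8c')
crop('s8',290,120,490,270,4,'s8c')
a0=np.arcsin(82.7/240)
for s in np.linspace(0,1,6):
    a=a0*(1-s); r=np.array([51.4-1.4*s,-98.4-5*s]); l=r+240*np.array([-np.sin(a),np.cos(a)])
    p,y=toolpose(w(r),w(l),(-.021,.04)); go(p[0],p[1],-.005,y)
```

```text
t=8.53 pos [ 0.5251  0.0206 -0.0043] yaw 118.2 F [-0.5  0.3  0.2] w 0.085 -> trans [-0.0241 -0.0008  0.0008] twist [-0.24  0.18  0.05]
t=8.53 pos [ 0.5251  0.0206 -0.0043] yaw 118.2 F [-0.5  0.3  0.2] w 0.085 -> trans [-0.0348 -0.0006  0.0008] twist [-0.23  0.19  4.08]
t=8.53 pos [ 0.5251  0.0206 -0.0043] yaw 118.2 F [-0.5  0.3  0.2] w 0.085 -> trans [-0.0455 -0.0011  0.0008] twist [-0.23  0.2   8.11]
t=8.53 pos [ 0.5251  0.0206 -0.0043] yaw 118.2 F [-0.5  0.3  0.2] w 0.085 -> trans [-0.0563 -0.0025  0.0009] twist [-0.22  0.2  12.14]
t=8.53 pos [ 0.5251  0.0206 -0.0043] yaw 118.2 F [-0.5  0.3  0.2] w 0.085 -> trans [-0.0669 -0.0047  0.0009] twist [-0.21  0.21 16.17]
t=8.53 pos [ 0.5251  0.0206 -0.0043] yaw 118.2 F [-0.5  0.3  0.2] w 0.085 -> trans [-0.0775 -0.0076  0.001 ] twist [-0.2   0.22 20.21]
```

View pics/t8c.png

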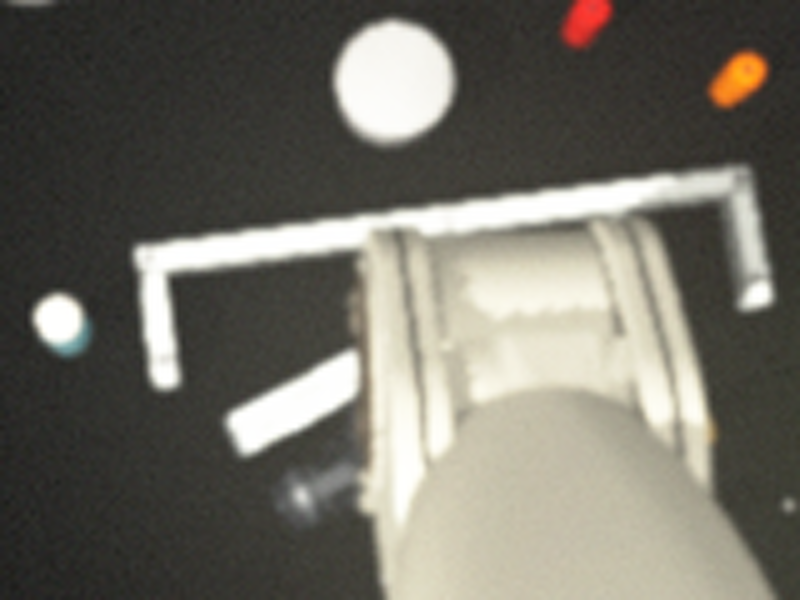

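View pics/s8c.png

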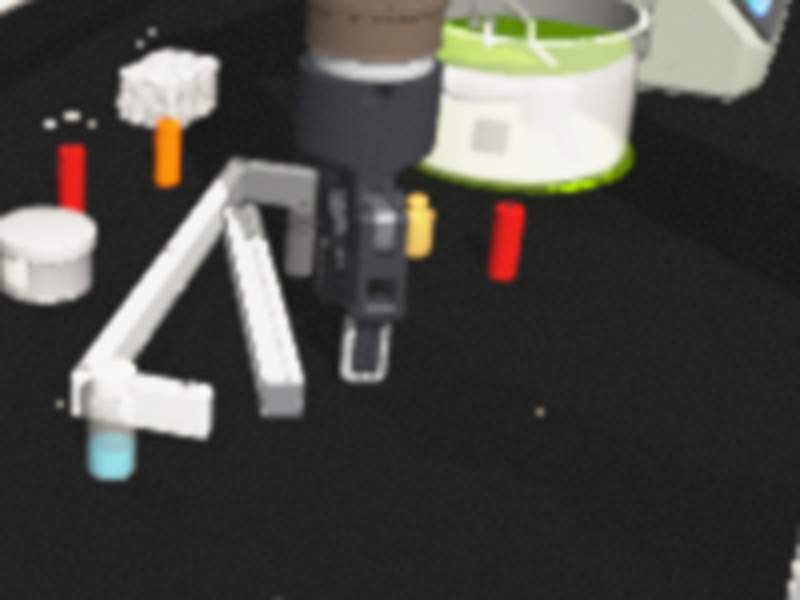

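Emit:
send_rows:
  deltas:
    - {"grip": 1, "translation": [-0.014, -0.001, 0], "twist": [0, 0, 0]}
    - {"grip": 1, "translation": [-0.024, -0.001, 0], "twist": [0, 0, 0]}
    - {"grip": 1, "translation": [-0.035, -0.001, 0], "twist": [0, 0, 4]}
    - {"grip": 1, "translation": [-0.0455, -0.0015, 0], "twist": [0, 0, 8]}
    - {"grip": 1, "translation": [-0.056, -0.0025, 0], "twist": [0, 0, 12]}

```text
clock: 9.15
eef_pos: [0.5764, 0.0455, -0.0035]
tool_rot: [-0.14, 0.99, -0.001, 0.002]
ft_force: [-1.4, 0.1, 1.0]
grip_width: 0.0853
```

Run:
```python
from h import *
snap('side','s9');snap('top','t9')
crop('t9',265,140,425,260,5,'t9c')
crop('s9',290,120,490,270,4,'s9c')
p,y=toolpose(w((50,-103.4)),w((50,136.6)),(-.021,.04)); go(p[0],p[1],-.005,y)
```

```text
t=9.25 pos [ 0.5778  0.0458 -0.0034] yaw 106.3 F [ 0.2 -0.1  0. ] w 0.085 -> trans [-0.0198 -0.0008  0.0018] twist [-0.19  0.4   8.26]
```

View pics/t9c.png

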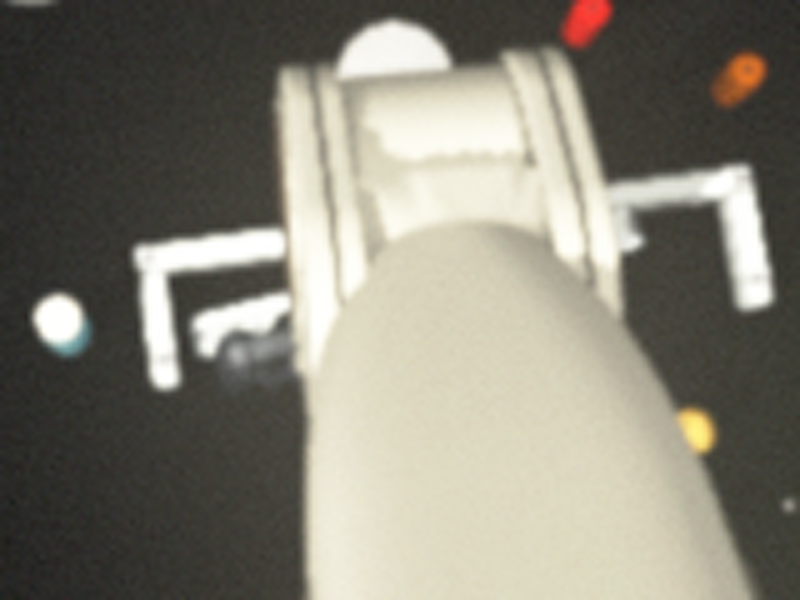

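View pics/s9c.png

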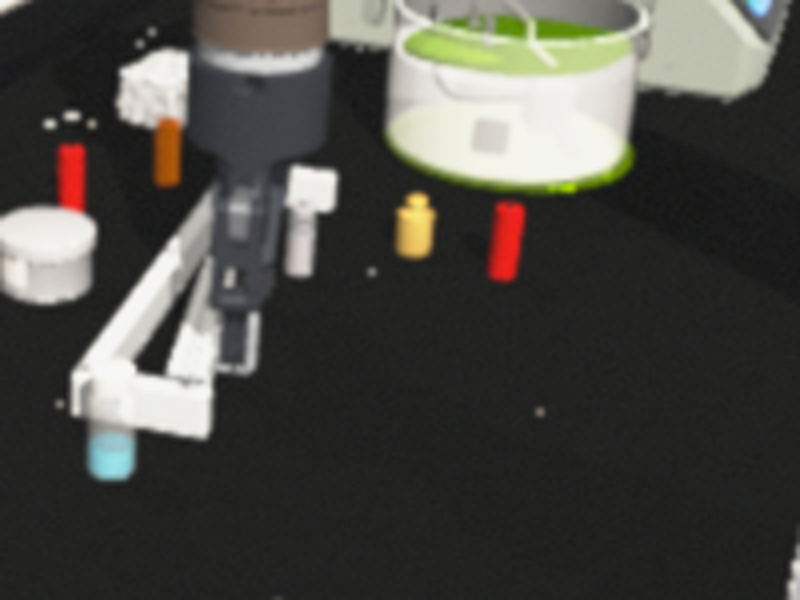

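Emit:
send_rows:
  deltas:
    - {"grip": 1, "translation": [-0.005, 0, 0], "twist": [0, 0, 2]}
    - {"grip": 1, "translation": [-0.01, -0.0005, 0], "twist": [0, 0, 4]}
    - {"grip": 1, "translation": [-0.015, -0.001, 0], "twist": [0, 0, 6.2]}
    - {"grip": 1, "translation": [-0.0195, -0.001, 0], "twist": [0, 0, 8.2]}
    - {"grip": 1, "translation": [-0.0195, -0.001, 0], "twist": [0, 0, 8.2]}

```text
clock: 9.88
eef_pos: [0.5971, 0.0502, -0.0032]
tool_rot: [-0.071, 0.998, -0.001, 0.004]
ft_force: [-1.1, -0.3, -0.0]
grip_width: 0.0856
```

Run:
```python
from h import *
snap('side','s10');snap('top','t10')
crop('t10',265,140,425,260,5,'t10c')
crop('s10',290,120,490,270,4,'s10c')
p,y=toolpose(w((50,-103.4)),w((50,136.6)),(-.021,.04)); go(p[0],p[1],-.005,y)
```

```text
t=9.97 pos [ 0.5971  0.0503 -0.0032] yaw 98.1 F [-1.3 -0.6 -0.7] w 0.085 -> trans [0.0001 0.0003 0.0018] twist [-0.16  0.45  0.06]
```

View pics/t10c.png

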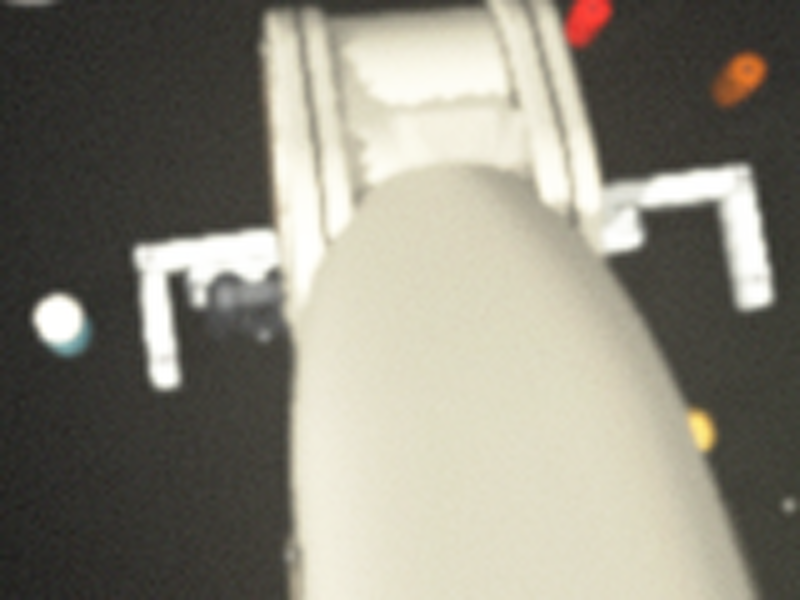

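View pics/s10c.png

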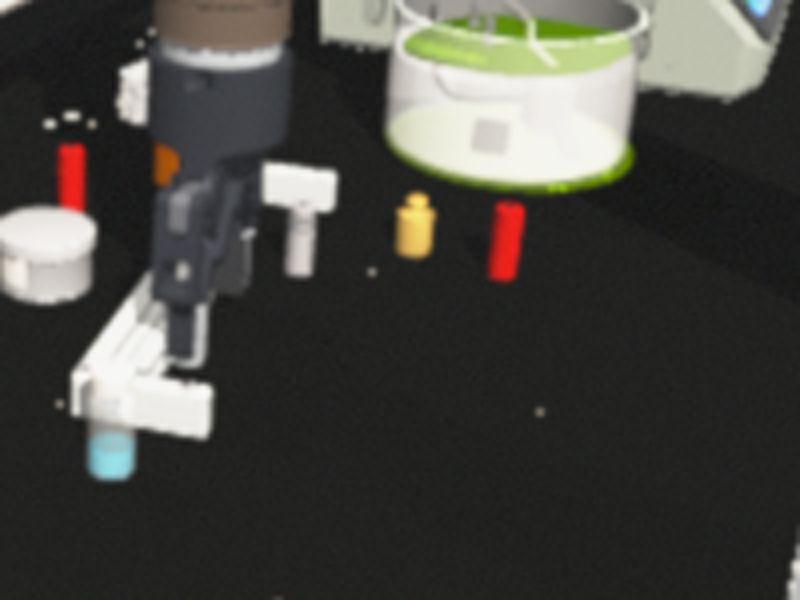

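Emit:
send_rows:
  deltas:
    - {"grip": 1, "translation": [-0.002, 0, 0], "twist": [0, 0, 0]}
    - {"grip": 1, "translation": [-0.004, 0, 0], "twist": [0, 0, 0]}
    - {"grip": 1, "translation": [-0.004, 0, 0], "twist": [0, 0, 0]}

```text
clock: 10.35
eef_pos: [0.5972, 0.05, -0.0036]
tool_rot: [-0.07, 0.998, -0.002, 0.0]
ft_force: [-9.2, 0.1, 5.9]
grip_width: 0.0852
```

Emit:
send_rows:
  deltas:
    - {"grip": 1, "translation": [0.015, 0, 0], "twist": [0, 0, 0]}
    - {"grip": 1, "translation": [0.022, 0, -0.03], "twist": [0, 0, 0]}
    - {"grip": 1, "translation": [0.03, 0, -0.09], "twist": [0, 0, 0]}
    - {"grip": 1, "translation": [0.09, 0, -0.13], "twist": [0, 0, 0]}
    - {"grip": 1, "translation": [0.15, 0, -0.15], "twist": [0, 0, 0]}

```text
clock: 10.98
eef_pos: [0.459, 0.0308, 0.1452]
tool_rot: [-0.07, 0.998, -0.002, 0.003]
ft_force: [0.8, -0.3, 1.3]
grip_width: 0.0857
```

Emit:
send_rows:
  deltas:
    - {"grip": 1, "translation": [0.06, 0, 0], "twist": [0, 0, 0]}
    - {"grip": 1, "translation": [0.1, 0.05, 0], "twist": [0, 0, 0]}
    - {"grip": 1, "translation": [0.1, 0.05, 0], "twist": [0, 0, 0]}

```text
clock: 11.35
eef_pos: [0.3502, 0.0673, 0.1446]
tool_rot: [-0.072, 0.997, -0.001, 0.003]
ft_force: [1.0, -0.8, 0.4]
grip_width: 0.0854
```

Run:
```python
from h import *
go(.3,0,.2,98)
snap('side','s11');snap('top','t11')
crop('t11',265,140,425,260,5,'t11c')
crop('s11',290,120,490,270,4,'s11c')
```

```text
t=11.35 pos [0.3502 0.0673 0.1446] yaw 98.3 F [ 1.  -0.8  0.4] w 0.085 -> trans [ 0.059  -0.0596 -0.0555] twist [-0.18  0.35  0.26]
```

View pics/t11c.png

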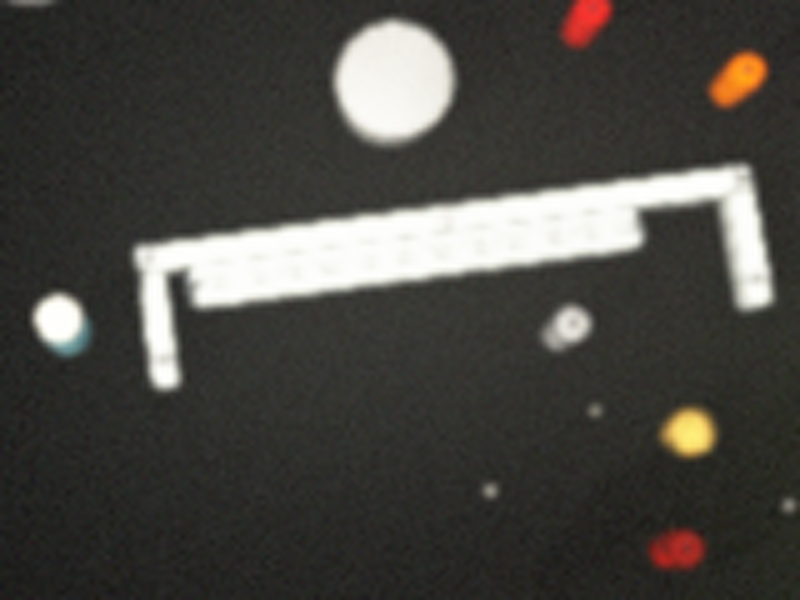

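View pics/s11c.png

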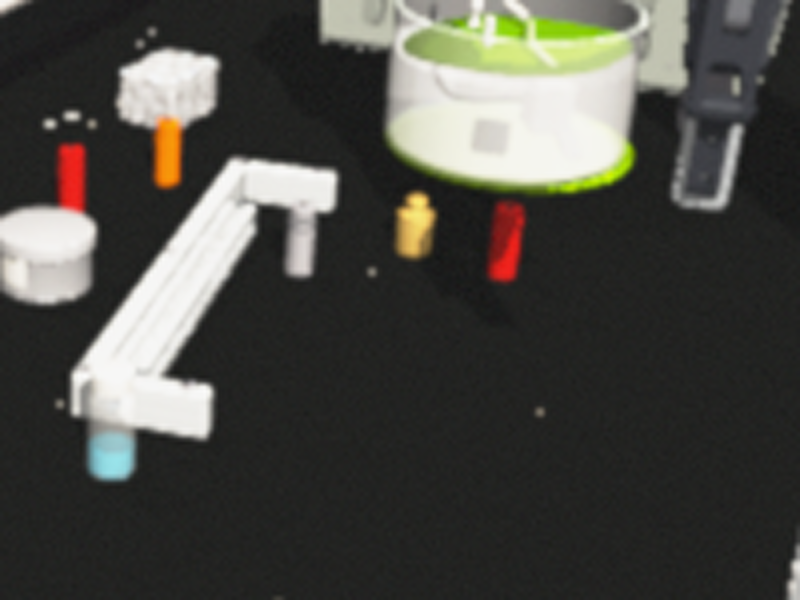

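Run:
```python
from h import *
c=np.load('t11.npz')
print('front edge L,R bay',b(tp(c,196,307,.02)),b(tp(c,645,243,.02)))
for n,p,z in [('weight',(690,433),.03),('tin',(395,82),.036),('vial',(58,320),.056)]: print(n,b(tp(c,*p,z)))
print(bot.job_done())
```

```text
front edge L,R bay [ 39.55424383 135.98504329] [  40.6781647  -101.62567455]
weight [ -61.12074659 -105.29426512]
tin [140.38139598  17.3804899 ]
vial [ 37.43205726 204.71483236]
the job is handed in; nothing more can be done
None
```

The bar is seated flat along the bay's back rail, wholly inside and behind the post. I handed the job in at about 11.4 s; no verdict is reported.

**What I did:** I used pushes only. With the open fingers I turned the bar so its right end went in past the post. With the closed fingers I pushed on its left end face to slide it in behind the post. Then I swung the left end in and pressed the bar against the back rail.

**On-the-way condition:** Measured from the top camera partway through, the right end was at about (51, -98) mm in the bay frame. The post is at y of about -53 mm. The left end was at about x = -31 mm, still outside. The pushing left the bar there for over half a second.

**Final check:**
- **Bar position:** Its front edge is at x of about 40 mm at both ends, which puts the end centres at about 50 mm. The ends are at y of about +136 and -102 mm, so both are between the side rails.
- **Bystanders:** The weight, tin and vial appear in the same places in the pictures as at the start. I judged this by eye, since the coordinates I printed for them reused the starting pixels.
- **Forces:** The largest reading was about 11 N, during the last press against the rail.

The initial bay fit was off by up to about 3 mm. No check failed or disagreed beyond that.

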